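Lock the card tray's end board with its cam

TASK

Two small wooden card-index trays stand on the desk; on one of them the end board still stands off, with a gap. Take the orange flat-blade screwdriver from its grey stand, set its blade down into the slot of that tray's metal cam disc and turn the disc clockwise until it stops, so that the bolt and board are drawn fully home. Leave the screwdriver standing in the slot and let go; leave the finished tray's cam as it is.

Things in the scene. Friction and masses are not known exactly. Their poses are not given: they have to be found in the camera images.
- driver: Flat-blade screwdriver, 110 g, 105 mm tall, upright in a grey block 55 mm high with a 28 x 12 mm pocket; lifts straight out. Origin: centre of blade foot; z up, x along blade width. Blade 22 (x) x 5 (y) x 20 mm, then 10 mm shaft. Orange block handle 50 to 105 mm above the foot, 40 (x) x 24 (y) mm: grip across the 24. Bystanders: blue cross-head screwdriver lying flat, mug of pens, bowl.
- slot (a point): Slot floor centre, on the axis of the unfinished tray's 44 mm bright metal disc, 6 mm above desk; z up, x along slot, turns with disc. Disc top 24 mm above desk. Slot 28 (x) x 8.5 (y) mm, 18 deep, ends closed, top 5 mm flared to 34 x 17. Seated blade: foot at this point, 0.16 rad play. Tray walls up to 50 mm high, at least 35 mm from the axis; loose end board on the robot's side.
- cam (a joint): Angle of that disc, rad: 0 = open (slot parallel to the end board, board standing off by 10 mm); grows CLOCKWISE seen from above to a firm stop at 1.4 = locked, board tight on the tray (travel proportional to angle). Starts at 0 to 0.3; about 0.08 N m friction, stays where left.
- done_cam (a joint): The same angle for the identical finished tray beside it: starts at about 1.4 (slot roughly along the tray, no gap at the board). Leave it so.
Not all that is in view belongs to the job. Leave any pink or turquoise look-alike of the driver alone. What is shaped like the part that bears done_cam but black is not meant.

How it is judged:
On the way, in this order (a step that is already met when the one before it is completed fails the run):
1. the screwdriver's blade is down in the slot of the open cam, before it is turned (z of driver in the frame of slot below 0.01 m and horizontal distance between driver and slot below 0.01 m and value of joint cam below 0.7 rad), for 0.1 s.
2. the disc is turned clockwise to lock with the blade in its slot (z of driver in the frame of slot below 0.01 m and horizontal distance between driver and slot below 0.01 m and value of joint cam above 1.15 rad), for 0.2 s.
At the end, for the whole second after the job is handed in: The cam is locked (angle over 1.15 rad of its 1.4), the screwdriver stands at rest in its slot, released (foot within 10 mm sideways and 10 mm above the slot's floor, leaning less than 0.6 rad), and the finished tray's cam is still locked (over 1.15) (all of step 2 and angle between driver's own z axis and vertical below 0.6 rad and linear speed of driver below 0.05 m/s and value of joint done_cam above 1.15 rad); the robot touches nothing.
It fails at once if the finished tray's cam is turned back (value of joint done_cam below 1.15 rad).
It also fails if it takes over 43 s, if anything falls off the work surface, if the arm or the gripper's body presses on something with over 40 N, if the wrist force passes 120 N, or if a joint passes its speed limit or range.

ROBOT

A 7-joint arm with a two-finger parallel gripper is mounted at the origin on the work surface. World frame = base frame: x ahead of the robot, y to its left, z up, the work surface at z = 0. Lengths are in m, angles in rad, forces in N, time in s.
With the tool pointing down it reaches from about 0.425 to 0.875 m from the base axis. Payload 4.7 kg.
Tool frame: the origin (TCP) lies at the centre of the arm's flange, where the gripper is bolted on; the fingertips stand 173 mm ahead of it and the grasp point (between the pads) lies 155 mm ahead of it; z points along the fingers, y is the line along which they close (so a half turn about z gives the same grasp; the last joint's range is limited). The gripper opens to 85 mm and grips with 20 to 120 N. Pads are 22 mm wide; open, the fingers measure 114 mm over their backs; the gripper's body (76 mm by 85 mm) begins 54 mm behind the grasp point. The pads swing forward as they close: fully open they stand 13 mm farther back than shut.
Start: joints at [1.33, 0.321, -0.07, 1.45, 0.023, 1.371, -0.057], TCP at [0.164, -0.629, 0.405] pointing down, gripper open.
Joint ranges: [-2.86, 2.86], [-0.3, 2.09], [-1.38, 1.24], [0.06, 2.45], [-1.56, 4.7], [0.09, 2.05], [-2.69, 2.69]. Speed limits (rad/s): [2.57, 2.57, 3.14, 3.14, 3.14, 3.14, 3.14].

INTERFACE

Orientations are given as a 3x3 rotation matrix whose columns are the frame's x, y, z axes.
In Python, from rig import * gives the robot as it stands. The module is installed in compiled form; this text tells all that it offers.
- The arm moves only by the tool servo_tool, never from a script. Its argument "plan" is a list of rows, each a list of 6 numbers: the shift along the tool's x, y, z in units of 30 mm (1.0 is 30 mm), then the turn, a rotation vector about the tool's x, y, z in units of 10 degrees (1.0 is 10 degrees). In form: [[tx, ty, tz, rx, ry, rz], ...]. A call has 1 to 12 rows; each row shifts and turns the commanded pose from where the row before left it, along the tool's axes as they then stand; what a row does not reach is not made up. A row lasts 1/8 s, in which the tool goes at most 62.5 mm and 10.7 degrees, less where a joint would pass 70% of its speed; a pose out of reach is approached as far as the arm can. A call with a number of a shift or a turn outside -1 to 1 is refused whole. A call with a gripper value outside its range is refused whole. "grip" is the closure, from 0 (fully open) to 1 (shut), set as the call begins (left out, the last holds). The fingers move at their own pace and stop on an object; "force" is the grip in N (left out, the last holds). Time passes only in rows, so rows that do not move let the fingers close. It gives the time, the measured TCP pose, the force, the opening and the grip force at its end, in the units of the state.
- read_state(): the state, without advancing time (a new reading comes with each control period).
- snapshot(name): name is "scene" or "side" or "wrist"; returns the picture (400x640x3 uint8, red, green, blue); there is no depth.
- get_calibration(name): a dict with "fovy" (degrees; the focal length in pixels is half the picture's height over the tangent of half this angle, whatever the lens; pixels are square), "cx", "cy" (the principal point, pixels), "distortion" ([k1, k2, p1, p2, k3] as OpenCV has them; the pictures are not rectified), "position" and "orientation" of the camera in the world. Camera axes: x right, y up, looking along -z (the intrinsics and any distortion apply to the point x, -y, -z); pixel columns grow to the right and rows downward; lengths in m; the calibration is good to about 2 mm. A picture is of the moment at which its call begins: read the wrist's pose just before it. get_calibration takes no time and is no camera call; for the wrist camera it gives the pose at the moment of the call.
- sign_off(): hands the job in; it is judged then, once.
The state is a dict: "time": time; "joints": joint angles; "joint_vel": joint speeds; "joint_torque": joint torques, N m; "tcp_pos": TCP position; "orientation": TCP orientation; "force": force on the tool from outside, world axes, zero at the start; "ft_torque": the same for the moment, N m; "gripper_width": opening from 0.0 (shut) to 1.0 (fully open); "grip_force": force on a finger pad.
Only numpy, scipy, OpenCV 4.12 (cv2) and the standard library are available. Lean on these libraries where they do the work, as an engineer would, in place of code of your own. Each camera call takes 0.05 s, during which the arm holds its last target. There are 200 camera calls.

## Working session

There is one attempt and no reset: what is moved stays moved. The work goes in short steps, Python scripts to look and compute and a tool call to move; the robot and the scene stay as the last step left them, time stands still between calls to the robot, and variables do not carry over. Pictures are saved under pics/ and viewed, at most 10 in all, crops included, and the job is handed in when it is done.

Besides the shell and the picture viewer there is one more tool, called as name(argument=value, ...), one argument or row to a line, values as JSON. servo_tool: Moves the arm, as the interface text tells. Shifts and turns lie within -1 to 1; 1 stands for 30 mm of shift or 10 degrees of turn. Its arguments: {"type":"object","properties":{"plan":{"type":"array"},"grip":{"type":"number"},"force":{"type":"number"}},"required":["plan"]}

```bash
mkdir -p pics; cat > h.py <<'E'
from rig import *
import numpy as np, cv2
def save(n,f):
    c=get_calibration(n); im=snapshot(n); cv2.imwrite(f,im[:,:,::-1]); return im,c
def K(c):
    f=200/np.tan(np.radians(c["fovy"])/2)
    return np.array([[f,0,c["cx"]],[0,f,c["cy"]],[0,0,1]])
def ray(c,px):
    p=cv2.undistortPoints(np.array([[px]],float),K(c),np.array(c["distortion"],float))[0,0]
    d=np.array(c["orientation"])@np.array([p[0],-p[1],-1.]); return np.array(c["position"]),d
def onz(c,px,z):
    o,d=ray(c,px); return o+d*(z-o[2])/d[2]
def proj(c,P):
    q=np.array(c["orientation"]).T@(np.array(P,float)-np.array(c["position"])); q=q*[1,-1,-1]
    return cv2.projectPoints(q.reshape(1,1,3),np.zeros(3),np.zeros(3),K(c),np.array(c["distortion"],float))[0].ravel()
E
python3 - <<'E'
from h import *
a,c=save("scene","pics/a.png");b,d=save("side","pics/b.png");w,e=save("wrist","pics/w.png")
for n,k in (("sc",c),("si",d),("wr",e)): print(n,k["fovy"],k["position"],np.round(k["orientation"],3).tolist(),k["distortion"])
s=read_state();print(s["time"],s["tcp_pos"],np.round(s["orientation"],3).tolist())
E
```

```text
sc 53.23648672583253 [0.88861416 0.3996222  0.7856138 ] [[-0.598, -0.606, 0.524], [0.802, -0.461, 0.381], [0.011, 0.648, 0.762]] [-0.00986023  0.          0.          0.          0.        ]
si 50.64142104694045 [-0.08077499  0.82233302  0.60636913] [[-0.846, 0.294, -0.445], [-0.533, -0.447, 0.718], [0.012, 0.845, 0.535]] [0.01535693 0.         0.         0.         0.        ]
wr 62.49515630116687 [ 0.24123322 -0.60802007  0.37268163] [[0.253, 0.918, 0.304], [-0.967, 0.241, 0.077], [-0.002, -0.314, 0.95]] [-0.06025561  0.          0.          0.          0.        ]
0.15 [ 0.1637685  -0.62888411  0.40386638] [[0.968, 0.252, -0.0], [0.252, -0.968, 0.001], [-0.0, -0.002, -1.0]]
```

View pics/a.png

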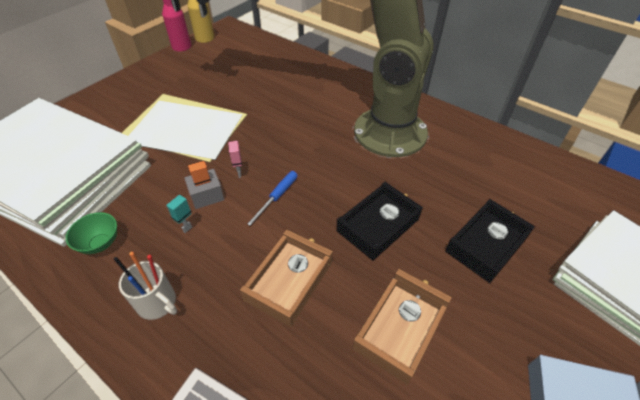

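View pics/b.png

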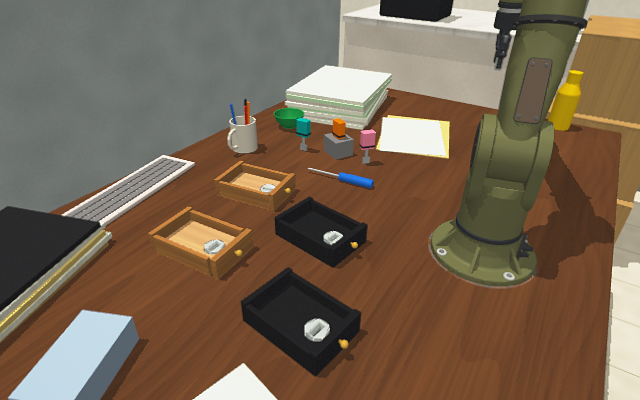

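```bash
python3 - <<'E'
import cv2,numpy as np
a=cv2.imread("pics/a.png");b=cv2.imread("pics/b.png")
z=lambda im,x,y,w,h:cv2.resize(im[y:y+h,x:x+w],(400,300),interpolation=cv2.INTER_CUBIC)
r1=np.hstack([z(a,235,220,104,78+0),z(a,350,255,120,90)])
r2=np.hstack([z(b,205,150,100,75),z(b,145,200,112,84)])
cv2.imwrite("pics/z.png",np.vstack([r1,r2]))
cv2.imwrite("pics/z2.png",np.hstack([z(a,160,130,100,75),z(b,290,100,100,75)]))
E
```

```text
(no output)
```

View pics/z.png

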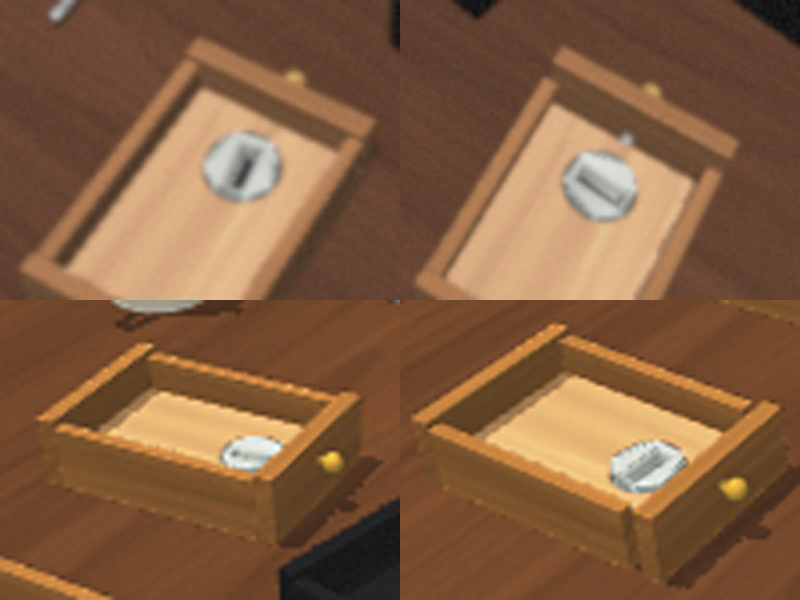

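View pics/z2.png

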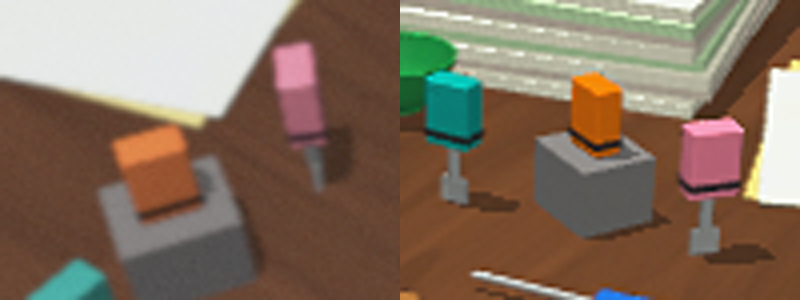

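```bash
cat >> h.py <<'E'
def tri(c1,p1,c2,p2):
    o,d=ray(c1,p1);q,e=ray(c2,p2)
    s=np.linalg.lstsq(np.c_[d,-e],q-o,rcond=None)[0]
    A,B=o+d*s[0],q+e*s[1]; return (A+B)/2,np.linalg.norm(A-B)
E
python3 - <<'E'
from h import *
c=get_calibration("scene");d=get_calibration("side")
for n,f,k in(("a","scene",c),("b","side",d)):
    h=cv2.cvtColor(cv2.imread(f"pics/{n}.png"),cv2.COLOR_BGR2HSV)
    m=cv2.inRange(h,(5,200,110),(16,255,255)) if n=="b" else cv2.inRange(h,(3,150,120),(14,255,255))
    _,l,s,cc=cv2.connectedComponentsWithStats(m)
    print(n,[(s[i].tolist(),cc[i].round(1).tolist()) for i in range(1,len(s)) if s[i][4]>40])
# top-face centre guesses
sa=[(160+x/4,130+y/4) for x,y in((113,140),(180,125),(188,153),(120,170))]
sb=[(290+x/4,100+y/4) for x,y in((172,80),(195,73),(220,82),(199,92))]
print(tri(c,np.mean(sa,0),d,np.mean(sb,0)))
for z in(.105,.115): print([onz(c,p,z).round(3) for p in sa],[onz(d,p,z).round(3) for p in sb])
# disc
P=onz(c,(350+200*.3,255+184*.3),.024);print("disc",P, onz(d,(145+248*.28,200+166*.28),.024))
a,b=[onz(c,(350+x*.3,255+y*.3),.024) for x,y in((178,170),(225,202))];print("slot",a,b,np.degrees(np.arctan2(*(b-a)[1::-1])))
a,b=[onz(c,(350+x*.3,255+y*.3),.05) for x,y in((162,48),(338,145))];print("board",a,b,np.degrees(np.arctan2(*(b-a)[1::-1])))
print("done",onz(c,(235+242*.26,220+165*.26),.024))
E
```

```text
a [([188, 161, 21, 22, 320], [198.4, 170.8]), ([129, 251, 23, 38, 121], [138.8, 267.1])]
b [([246, 103, 3, 21, 48], [247.3, 112.7]), ([333, 118, 12, 18, 164], [338.6, 127.4])]
(array([ 0.51630047, -0.24776311,  0.10756555]), np.float64(0.003717955659271398))
[array([ 0.526, -0.27 ,  0.105]), array([ 0.493, -0.248,  0.105]), array([ 0.506, -0.226,  0.105]), array([ 0.54 , -0.247,  0.105])] [array([ 0.538, -0.25 ,  0.105]), array([ 0.53 , -0.272,  0.105]), array([ 0.505, -0.267,  0.105]), array([ 0.508, -0.241,  0.105])]
[array([ 0.531, -0.26 ,  0.115]), array([ 0.498, -0.238,  0.115]), array([ 0.512, -0.217,  0.115]), array([ 0.545, -0.238,  0.115])] [array([ 0.526, -0.228,  0.115]), array([ 0.518, -0.25 ,  0.115]), array([ 0.493, -0.245,  0.115]), array([ 0.497, -0.219,  0.115])]
disc [0.49150565 0.33349233 0.024     ] [0.48554456 0.33547289 0.024     ]
slot [0.49153049 0.3181325  0.024     ] [0.49267773 0.35133089 0.024     ] 88.02080503073476
board [0.43792998 0.27149611 0.05      ] [0.43247517 0.39044649 0.05      ] 92.62562073019349
done [0.54230706 0.0804046  0.024     ]
```

servo_tool(
  plan=[
    [0.97,-0.62,0.1,0,0,0],
    [0.97,-0.62,0.1,0,0,0],
    [0.97,-0.62,0.1,0,0,0],
    [0.97,-0.62,0.1,0,0,0],
    [0.97,-0.62,0.1,0,0,0],
    [0.97,-0.62,0.1,0,0,0],
    [0.97,-0.62,0.1,0,0,0],
    [0.97,-0.62,0.1,0,0,0],
    [0.97,-0.62,0.1,0,0,0],
    [0.97,-0.62,0.1,0,0,0],
  ],
  grip=0,
)

```text
time: 1.4
tcp_pos: [0.3991, -0.3747, 0.3744]
orientation: [[0.968, 0.252, -0.0], [0.252, -0.968, 0.0], [-0.0, -0.0, -1.0]]
force: [-0.6, -0.1, -0.0]
gripper_width: 1.001
grip_force: 0.0
```

servo_tool(
  plan=[
    [0.97,-0.62,0.1,0,0,0],
    [0.97,-0.62,0.1,0,0,0],
    [0.97,-0.62,0.1,0,0,0],
    [0.97,-0.62,0.1,0,0,0],
    [0.97,-0.62,0.1,0,0,0],
    [0,0,0,0,0,1],
    [0,0,0,0,0,1],
    [0,0,0,0,0,1],
    [0,0,0,0,0,1],
    [0,0,0,0,0,0.85],
    [0,0,0,0,0,0],
  ],
)

```text
time: 2.78
tcp_pos: [0.5158, -0.249, 0.3594]
orientation: [[0.831, -0.556, -0.001], [-0.556, -0.831, 0.0], [-0.0, 0.0, -1.0]]
force: [0.6, -0.8, -0.1]
gripper_width: 1.002
grip_force: 0.0
```

```bash
python3 - <<'E'
from h import *
s=read_state();print(s["time"],s["tcp_pos"],np.round(s["orientation"],3).tolist(),s["joints"])
w,e=save("wrist","pics/w1.png")
print(e["position"],proj(e,(0.516,-.248,.11)))
im=cv2.imread("pics/w1.png");h=cv2.cvtColor(im,cv2.COLOR_BGR2HSV)
m=cv2.inRange(h,(3,150,100),(16,255,255))
cs=[c for c in cv2.findContours(m,0,2)[0] if cv2.contourArea(c)>100]
for c in cs: print(cv2.contourArea(c),cv2.approxPolyDP(c,4,True).reshape(-1,2).tolist(),cv2.minAreaRect(c))
E
```

```text
2.775 [ 0.51579278 -0.2489535   0.35942892] [[0.831, -0.556, -0.001], [-0.556, -0.831, 0.0], [-0.0, 0.0, -1.0]] [ 0.6994514   0.20249459 -0.33555463  1.69938473  0.06995223  1.25199057
 -1.81258513]
[ 0.58223042 -0.2934229   0.32834418] [319.07948992 215.28821609]
111.5 [[129, 247], [120, 241], [119, 250], [113, 245], [110, 254], [107, 245], [108, 255], [92, 256], [103, 259], [109, 254], [114, 261], [114, 248], [125, 254]] ((111.47058868408203, 252.3823699951172), (17.256711959838867, 36.73762130737305), 57.528804779052734)
236.0 [[140, 215], [134, 220], [141, 216], [146, 226], [138, 225], [138, 230], [132, 225], [128, 240], [141, 240], [141, 250], [145, 242], [150, 251], [143, 257], [146, 252], [154, 260], [149, 252], [156, 257], [159, 250], [149, 250], [146, 232], [133, 240], [152, 223], [146, 217], [154, 220]] ((142.43692016601562, 238.17105102539062), (46.558074951171875, 29.331588745117188), 81.63410949707031)
2042.0 [[332, 174], [305, 179], [307, 238], [312, 244], [339, 238]] ((320.7828063964844, 208.61065673828125), (69.07877349853516, 33.3171501159668), 84.80557250976562)
156
[... 797 characters left out ...]
 [573, 30], [570, 25], [577, 22], [569, 26], [565, 21], [565, 30], [555, 32], [556, 43], [556, 37], [566, 39], [561, 36], [568, 32], [571, 38], [571, 29], [578, 34]] ((569.726318359375, 28.872236251831055), (18.026947021484375, 35.96845626831055), 70.01689147949219)
118.0 [[155, 9], [145, 10], [121, 37], [136, 28], [131, 26], [138, 19], [146, 19], [148, 25], [140, 26], [136, 35], [156, 19], [142, 19], [160, 18]] ((139.51638793945312, 24.81967544555664), (15.748537063598633, 44.04468536376953), 50.19443130493164)
130.0 [[609, 2], [592, 2], [595, 9], [588, 24], [597, 15], [592, 12], [599, 15]] ((594.4500122070312, 9.849963188171387), (13.506691932678223, 30.258499145507812), 37.87498474121094)
```

View pics/w1.png

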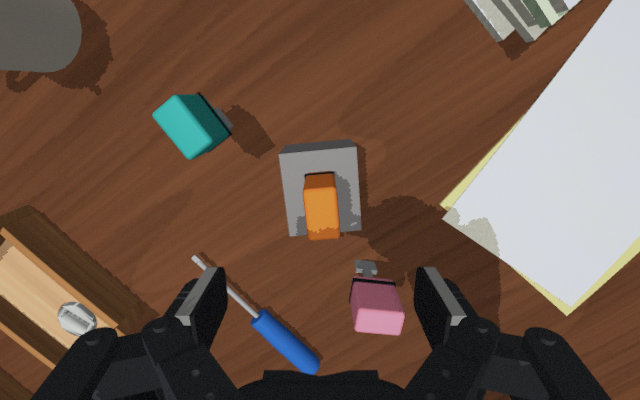

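```bash
python3 - <<'E'
from h import *
e=get_calibration("wrist")
im=cv2.imread("pics/w1.png");h=cv2.cvtColor(im,cv2.COLOR_BGR2HSV)
for v in(200,):
    m=cv2.inRange(h,(3,150,v),(20,255,255));m[:160]=0;m[260:]=0;m[:,:290]=0;m[:,360:]=0
    c=max(cv2.findContours(m,0,1)[0],key=cv2.contourArea)
    b=cv2.boxPoints(cv2.minAreaRect(c)); print(b.tolist(),cv2.contourArea(c))
    for z in(.105,.11,.115):
        P=np.array([onz(e,p,z) for p in b]); L=[np.linalg.norm(P[i]-P[i-1]) for i in range(4)]
        d=P[1]-P[0];f=P[2]-P[1];print(z,P.mean(0),np.round(L,4),np.degrees(np.arctan2(d[1],d[0])),np.degrees(np.arctan2(f[1],f[0])))
# block top
m=cv2.inRange(h,(0,0,95),(180,60,190));m[:140]=0;m[250:]=0;m[:,:270]=0;m[:,370:]=0
c=max(cv2.findContours(m,0,1)[0],key=cv2.contourArea);r=cv2.minAreaRect(c);b=cv2.boxPoints(r);print(b.tolist())
P=np.array([onz(e,p,.055) for p in b]);d=P[1]-P[0];f=P[2]-P[1];print(P.mean(0),np.linalg.norm(d),np.linalg.norm(f),np.degrees(np.arctan2(d[1],d[0])),np.degrees(np.arctan2(f[1],f[0])))
E
```

```text
[[303.06561279296875, 189.7213134765625], [334.08197021484375, 186.90164184570312], [338.01641845703125, 230.18032836914062], [307.00006103515625, 233.0]] 1182.0
0.105 [ 0.51702014 -0.24989431  0.105     ] [0.0331 0.0219 0.033  0.0229] -118.2801932371796 152.10064837503305
0.11 [ 0.51848156 -0.25086653  0.11      ] [0.0324 0.0214 0.0323 0.0224] -118.2801932371796 152.10064837503313
0.115 [ 0.51994298 -0.25183875  0.115     ] [0.0316 0.0209 0.0315 0.0219] -118.28019323717986 152.10064837503305
[[278.2594299316406, 153.10069274902344], [355.8896179199219, 145.82286071777344], [363.7046813964844, 229.18394470214844], [286.0744934082031, 236.46177673339844]]
[ 0.5155995  -0.24941311  0.055     ] 0.06472644385793797 0.07504249824585461 -118.31704666755486 153.60559923370155
```

servo_tool(
  plan=[
    [0,0,0,0,0,-0.66],
    [0,0,1,0,0,0],
    [0,0,1,0,0,0],
    [0,0,1,0,0,0],
    [0,0,0.74,0,0,0],
    [0,0,0,0,0,0],
  ],
)

```text
time: 3.58
tcp_pos: [0.515, -0.2487, 0.2456]
orientation: [[0.89, -0.457, -0.004], [-0.457, -0.89, 0.002], [-0.004, -0.0, -1.0]]
force: [0.9, 0.1, 1.0]
gripper_width: 1.001
grip_force: 0.0
```

servo_tool(
  plan=[
    [0,0,0,0,0,0],
    [0,0,0,0,0,0],
    [0,0,0,0,0,0],
    [0,0,0,0,0,0],
    [0,0,0,0,0,0],
    [0,0,0,0,0,0],
    [0,0,0,0,0,0],
  ],
  grip=1,
  force=80,
)

```text
time: 4.45
tcp_pos: [0.5162, -0.2491, 0.2484]
orientation: [[0.889, -0.459, 0.001], [-0.459, -0.889, -0.001], [0.001, 0.0, -1.0]]
force: [-0.4, 0.5, 4.6]
gripper_width: 0.271
grip_force: 78.9
```

servo_tool(
  plan=[
    [0,0,-0.6,0,0,0],
    [0,0,-0.9,0,0,0],
    [0,0,-0.9,0,0,0],
    [0,0,-1,0,0,0],
    [0,0,0,0,0,-0.95],
    [0,0,0,0,0,-0.95],
    [0,0,0,0,0,-0.95],
    [0,0,0,0,0,-0.95],
    [0,0,0,0,0,-0.95],
    [0,0,0,0,0,-0.95],
    [0,0,0,0,0,-0.95],
    [0,0,0,0,0,-0.95],
  ],
)

```text
time: 5.95
tcp_pos: [0.5157, -0.2489, 0.35]
orientation: [[0.656, 0.755, -0.0], [0.755, -0.656, -0.0], [-0.0, -0.0, -1.0]]
force: [-0.2, -0.2, 0.1]
gripper_width: 0.271
grip_force: 78.3
```

servo_tool(
  plan=[
    [0,0,0,0,0,-0.95],
    [0,0,0,0,0,-0.95],
    [0,0,0,0,0,-0.95],
    [0,0,0,0,0,-1],
    [0.97,-0.08,0,0,0,0],
    [0.97,-0.08,0,0,0,0],
    [0.97,-0.08,0,0,0,0],
    [0.97,-0.08,0,0,0,0],
    [0.97,-0.08,0,0,0,0],
    [0.97,-0.08,0,0,0,0],
    [0.97,-0.08,0,0,0,0],
    [0.97,-0.08,0,0,0,0],
  ],
)

```text
time: 7.45
tcp_pos: [0.5078, -0.0145, 0.35]
orientation: [[0.049, 0.999, 0.0], [0.999, -0.049, -0.001], [-0.001, 0.0, -1.0]]
force: [0.0, 0.1, -0.4]
gripper_width: 0.274
grip_force: 78.4
```

servo_tool(
  plan=[
    [0.97,-0.08,0,0,0,0],
    [0.97,-0.08,0,0,0,0],
    [0.97,-0.08,0,0,0,0],
    [0.97,-0.08,0,0,0,0],
    [0.97,-0.08,0,0,0,0],
    [0.97,-0.08,0,0,0,0],
    [0.97,-0.08,0,0,0,0],
    [0.97,-0.08,0,0,0,0],
    [0.97,-0.08,0,0,0,0],
    [0.97,-0.08,0,0,0,0],
    [0.4,0,0,0,0,0],
    [0,0,0,0,0,0],
  ],
)

```text
time: 8.95
tcp_pos: [0.4987, 0.2886, 0.3496]
orientation: [[0.047, 0.999, -0.0], [0.999, -0.047, -0.0], [-0.0, -0.0, -1.0]]
force: [0.4, -0.5, -1.4]
gripper_width: 0.271
grip_force: 78.4
```

```bash
python3 - <<'E'
from h import *
s=read_state();print(s["time"],s["tcp_pos"],np.round(s["orientation"],3).tolist(),s["joints"],s["gripper_width"])
w,e=save("wrist","pics/w2.png"); import pickle
a,c=save("scene","pics/a2.png");b,d=save("side","pics/b2.png")
pickle.dump((e,c,d,s),open("c2.pkl","wb"))
print(proj(e,(0.489,.334,.024)),proj(c,(0.489,.334,.024)),proj(d,(0.489,.334,.024)))
E
```

```text
8.95 [0.49874562 0.28857362 0.34956525] [[0.047, 0.999, -0.0], [0.999, -0.047, -0.0], [-0.0, -0.0, -1.0]] [ 0.19064155  0.31724728 -0.90349684  1.68775464  0.26003768  1.2638012
 -0.81565958] 0.27144264425038966
[307.36122805 139.04442842] [410.81359027 309.42178438] [213.74933986 245.56495751]
```

View pics/w2.png

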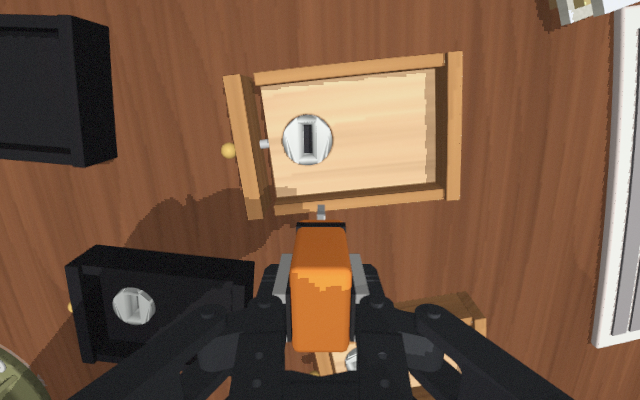

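```bash
python3 - <<'E'
from h import *
import pickle
e,c,d,s=pickle.load(open("c2.pkl","rb"))
im=cv2.imread("pics/w2.png");h=cv2.cvtColor(im,cv2.COLOR_BGR2HSV)
m=cv2.inRange(h,(0,0,120),(180,60,255));m[:105]=0;m[175:]=0;m[:,:276]=0;m[:,340:]=0
k=max(cv2.findContours(m,0,1)[0],key=cv2.contourArea);el=cv2.fitEllipse(cv2.convexHull(k));print(el,onz(e,el[0],.024))
g=cv2.inRange(h,(0,0,0),(180,255,90));g[:118]=0;g[160:]=0;g[:,:294]=0;g[:,322:]=0
k=max(cv2.findContours(g,0,1)[0],key=cv2.contourArea);r=cv2.minAreaRect(k);b=cv2.boxPoints(r);print("slot",r)
P=np.array([onz(e,p,.006) for p in b]);print(P.mean(0))
for i in(0,1):
    v=P[i+1]-P[i];print(np.linalg.norm(v),np.degrees(np.arctan2(v[1],v[0])))
R=np.array(s["orientation"]);print("psi",np.degrees(np.arctan2(R[1,0],R[0,0])))
# held driver: predicted foot
t=np.array(s["tcp_pos"])
for f in(.105,.11): print(f,"foot proj wrist/scene/side",*[proj(q,(t[0],t[1],f)).round(1) for q in(e,c,d)], "top front corners",[proj(e,t+R@[sx*.02,sy*.012,t[2]-f-.105]).round(1).tolist() for sx in(-1,1) for sy in(-1,1)])
a=cv2.imread("pics/a2.png");b=cv2.imread("pics/b2.png")
pa=proj(c,(t[0],t[1],.13)).astype(int);pb=proj(d,(t[0],t[1],.13)).astype(int);print(pa,pb)
z=lambda im,p:cv2.resize(im[p[1]-45:p[1]+45,p[0]-40:p[0]+40],(400,450),interpolation=cv2.INTER_CUBIC)
cv2.imwrite("pics/z3.png",np.hstack([z(a,pa),z(b,pb)]))
E
```

```text
((307.0193786621094, 139.635009765625), (49.73318099975586, 50.6993522644043), 4.374422550201416) [0.48866757 0.33349603 0.024     ]
slot ((308.0, 138.5), (27.0, 8.0), 90.0)
[0.48882576 0.33216112 0.006     ]
0.007423701678392913 -2.728128449349384
0.025156441677466453 -93.07982795466904
psi 87.27903994545147
0.105 foot proj wrist/scene/side [320.9 219.1] [394.9 281.3] [220.9 203.3] top front corners [[292.4, 354.3], [350.3, 354.3], [289.3, 269.2], [353.8, 269.2]]
0.11 foot proj wrist/scene/side [320.9 221.7] [395.3 280. ] [220.7 201.3] top front corners [[291.4, 363.4], [351.3, 363.4], [288.1, 276.1], [355.2, 276.2]]
[396 274] [219 193]
```

View pics/z3.png

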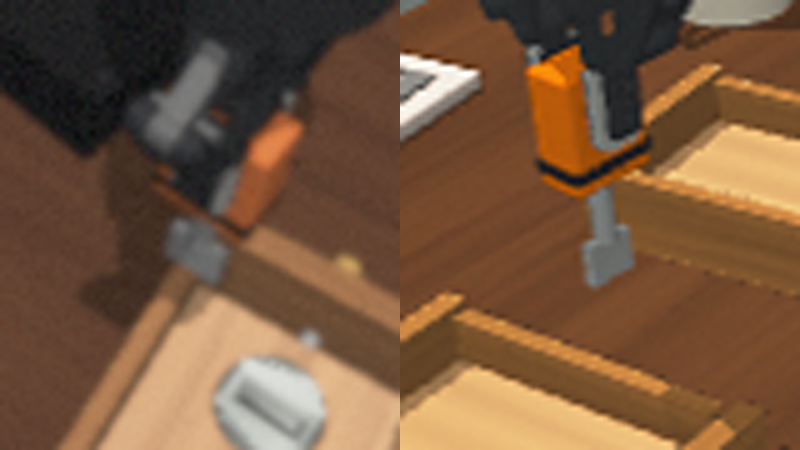

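servo_tool(
  plan=[
    [0.73,-0.2,0,0,0,0],
    [0.73,-0.2,0,0,0,0],
    [0,0,0.8,0,0,0],
    [0,0,0.8,0,0,0],
    [0,0,0.75,0,0,0],
    [0,0,0,0,0,0],
  ],
)

```text
time: 9.85
tcp_pos: [0.4891, 0.3307, 0.2773]
orientation: [[0.051, 0.999, -0.003], [0.999, -0.051, -0.003], [-0.003, -0.003, -1.0]]
force: [0.4, -0.5, -0.5]
gripper_width: 0.268
grip_force: 78.4
```

servo_tool(
  plan=[
    [0,0,0.2,0,0,0],
    [0,0,0.2,0,0,0],
    [0,0,0.2,0,0,0],
    [0,0,0,0,0,0],
  ],
)

```text
time: 10.35
tcp_pos: [0.4889, 0.3324, 0.2605]
orientation: [[0.049, 0.999, -0.001], [0.999, -0.049, -0.001], [-0.001, -0.001, -1.0]]
force: [-1.0, -0.4, -0.7]
gripper_width: 0.267
grip_force: 78.4
```

```bash
python3 - <<'E'
from h import *
w,e=save("wrist","pics/w3.png");a,c=save("scene","pics/a3.png");b,d=save("side","pics/b3.png")
z=lambda im,x,y:cv2.resize(im[y-38:y+37,x-50:x+50,::-1],(400,300),interpolation=cv2.INTER_CUBIC)
cv2.imwrite("pics/z4.png",np.hstack([z(a,410,300),z(b,214,235)]))
s=read_state();print(s["tcp_pos"],s["force"],s["ft_torque"])
E
```

```text
[0.48911108 0.33274328 0.26117813] [-0.31995081  0.42793039 -1.23037182] [ 0.05253397 -0.05080014  0.01940065]
```

View pics/z4.png

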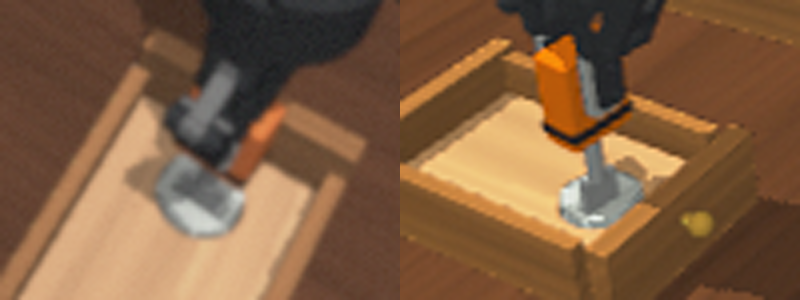

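The blade is entering the slot freely (side view, crop pixel 600,200; no contact force).

servo_tool(
  plan=[
    [0,0,0.1,0,0,0],
    [0,0,0.1,0,0,0],
    [0,0,0.06,0,0,0],
    [0,0,0,0,0,0],
    [0,0,0,0,0,0],
  ],
)

```text
time: 11.12
tcp_pos: [0.4891, 0.3327, 0.2532]
orientation: [[0.049, 0.999, 0.0], [0.999, -0.049, 0.0], [0.0, 0.0, -1.0]]
force: [-0.3, -0.5, -1.1]
gripper_width: 0.27
grip_force: 78.4
```

servo_tool(
  plan=[
    [0,0,0.05,0,0,0],
    [0,0,0.05,0,0,0],
    [0,0,0,0,0,0],
    [0,0,0,0,0,0],
  ],
)

```text
time: 11.62
tcp_pos: [0.4891, 0.3326, 0.2502]
orientation: [[0.049, 0.999, -0.0], [0.999, -0.049, -0.0], [-0.0, -0.0, -1.0]]
force: [-0.5, 0.3, 0.0]
gripper_width: 0.271
grip_force: 78.4
```

servo_tool(
  plan=[
    [0,0,0.05,0,0,0],
    [0,0,0.05,0,0,0],
    [0,0,0,0,0,0],
    [0,0,0,0,0,0],
  ],
)

```text
time: 12.12
tcp_pos: [0.4892, 0.3331, 0.2492]
orientation: [[0.049, 0.999, 0.001], [0.999, -0.049, -0.001], [-0.0, 0.001, -1.0]]
force: [-2.2, -1.7, 11.9]
gripper_width: 0.271
grip_force: 80.3
```

servo_tool(
  plan=[
    [0,0,-0.05,0,0,0],
    [0,0,0,0,0,0.5],
    [0,0,0,0,0,0.5],
    [0,0,0,0,0,0.5],
    [0,0,0,0,0,0.5],
    [0,0,0,0,0,0.5],
    [0,0,0,0,0,0.5],
    [0,0,0,0,0,0.5],
    [0,0,0,0,0,0.5],
    [0,0,0,0,0,0.5],
    [0,0,0,0,0,0.5],
    [0,0,0,0,0,0],
  ],
)

```text
time: 13.62
tcp_pos: [0.4893, 0.333, 0.2494]
orientation: [[0.796, 0.605, 0.001], [0.605, -0.796, 0.001], [0.002, 0.0, -1.0]]
force: [-0.0, 0.3, 3.6]
gripper_width: 0.271
grip_force: 79.0
```

```bash
python3 - <<'E'
from h import *
s=read_state();print(s["tcp_pos"],s["force"],s["ft_torque"],s["joints"])
E
```

```text
[0.48933423 0.33301799 0.24935429] [-0.01441557  0.32127607  3.64896772] [-0.04463301  0.04041272  0.01530323] [-0.07000206  0.4077666  -0.69205949  1.75522327  0.29120609  1.08171335
 -1.78031218]
```

servo_tool(
  plan=[
    [0,0,0,0,0,0.5],
    [0,0,0,0,0,0.5],
    [0,0,0,0,0,0.5],
    [0,0,0,0,0,0.5],
    [0,0,0,0,0,0.5],
    [0,0,0,0,0,0],
  ],
)

```text
time: 14.38
tcp_pos: [0.4896, 0.3327, 0.2494]
orientation: [[0.977, 0.213, 0.002], [0.213, -0.977, 0.0], [0.002, -0.0, -1.0]]
force: [1.2, -0.1, 4.1]
gripper_width: 0.265
grip_force: 79.1
```

```bash
python3 - <<'E'
from h import *
s=read_state();print(s["force"],s["ft_torque"],s["orientation"][0])
E
```

```text
[ 1.23979819 -0.11356045  4.1149179 ] [-0.16958217 -0.2922941  -0.04799175] [0.97697348 0.21335295 0.00182585]
```

servo_tool(
  plan=[
    [0,0,0,0,0,0.3],
    [0,0,0,0,0,0.3],
    [0,0,0,0,0,0],
  ],
)

```text
time: 14.75
tcp_pos: [0.4897, 0.3326, 0.2493]
orientation: [[0.994, 0.11, 0.002], [0.11, -0.994, 0.0], [0.002, -0.0, -1.0]]
force: [1.3, -1.4, 5.9]
gripper_width: 0.27
grip_force: 79.2
```

```bash
python3 - <<'E'
from h import *
s=read_state();print(s["force"],s["ft_torque"],s["orientation"][0])
E
```

```text
[ 1.2788527  -1.37945203  5.88641771] [-0.25860015 -0.30179764  0.01542359] [0.99387708 0.11047669 0.00180269]
```

servo_tool(
  plan=[
    [0,0,0,0,0,0.3],
    [0,0,0,0,0,0.2],
    [0,0,0,0,0,0],
  ],
)

```text
time: 15.12
tcp_pos: [0.4897, 0.3326, 0.2493]
orientation: [[1.0, 0.024, 0.002], [0.024, -1.0, 0.0], [0.002, -0.0, -1.0]]
force: [1.0, -1.2, 5.2]
gripper_width: 0.269
grip_force: 79.3
```

```bash
python3 - <<'E'
from h import *
s=read_state();print(s["force"],s["ft_torque"],s["orientation"][0])
E
```

```text
[ 0.98610104 -1.1944965   5.18474183] [-0.29226602 -0.27685115  0.13325258] [0.99971063 0.0239838  0.00185262]
```

servo_tool(
  plan=[
    [0,0,0,0,0,0.3],
    [0,0,0,0,0,0.2],
    [0,0,0,0,0,0],
  ],
)

```text
time: 15.5
tcp_pos: [0.4896, 0.3327, 0.2493]
orientation: [[0.998, -0.06, 0.002], [-0.06, -0.998, -0.0], [0.003, 0.0, -1.0]]
force: [0.5, -2.2, 5.1]
gripper_width: 0.269
grip_force: 79.4
```

```bash
python3 - <<'E'
from h import *
s=read_state();print(s["force"],s["ft_torque"],s["orientation"][0])
a,c=save("scene","pics/a5.png");b,d=save("side","pics/b5.png")
z=lambda im,x,y:cv2.resize(im[y-38:y+37,x-50:x+50,::-1],(400,300),interpolation=cv2.INTER_CUBIC)
cv2.imwrite("pics/z5.png",np.hstack([z(a,410,300),z(b,214,235)]))
E
```

```text
[ 0.53567049 -2.15414608  5.08889591] [-0.32987512 -0.42036622  0.93048739] [ 0.99816722 -0.06046484  0.00248938]
```

View pics/z5.png

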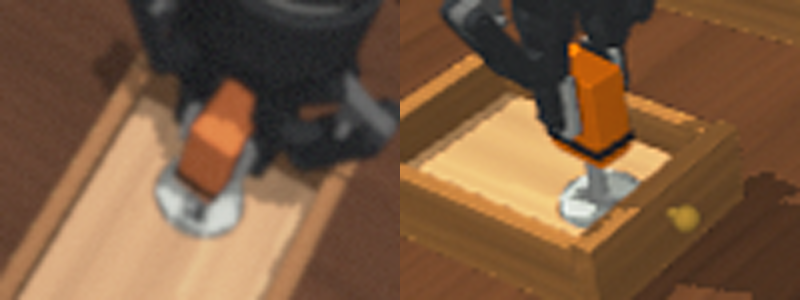

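servo_tool(
  plan=[
    [0,0,0,0,0,-0.3],
    [0,0,0,0,0,0],
    [0,0,0,0,0,0],
  ],
)

```text
time: 15.98
tcp_pos: [0.4895, 0.3326, 0.2493]
orientation: [[1.0, -0.01, 0.002], [-0.01, -1.0, -0.0], [0.002, 0.0, -1.0]]
force: [0.9, -1.8, 5.8]
gripper_width: 0.271
grip_force: 79.4
```

servo_tool(
  plan=[
    [0,0,0,0,0,0],
    [0,0,0,0,0,0],
    [0,0,0,0,0,0],
    [0,0,0,0,0,0],
    [0,0,0,0,0,0],
    [0,0,0,0,0,0],
  ],
  grip=0,
)

```text
time: 16.73
tcp_pos: [0.4891, 0.3326, 0.2487]
orientation: [[1.0, -0.014, -0.0], [-0.014, -1.0, -0.0], [-0.0, 0.0, -1.0]]
force: [-0.5, -0.8, 0.8]
gripper_width: 0.997
grip_force: 0.0
```

servo_tool(
  plan=[
    [0,0,-0.5,0,0,0],
    [0,0,-1,0,0,0],
    [0,0,-1,0,0,0],
    [0,0,-1,0,0,0],
    [0,0,-1,0,0,0],
    [0,0,0,0,0,0],
    [0,0,0,0,0,0],
  ],
)

```text
time: 17.6
tcp_pos: [0.4889, 0.3325, 0.3836]
orientation: [[1.0, -0.014, -0.0], [-0.014, -1.0, -0.0], [-0.0, 0.0, -1.0]]
force: [-1.0, 0.2, 0.4]
gripper_width: 1.0
grip_force: 0.0
```

```bash
python3 - <<'E'
from h import *
w,e=save("wrist","pics/w6.png");a,c=save("scene","pics/a6.png");b,d=save("side","pics/b6.png")
z=lambda im,x,y:cv2.resize(im[y-45:y+45,x-60:x+60,::-1],(400,300),interpolation=cv2.INTER_CUBIC)
cv2.imwrite("pics/z6.png",np.vstack([np.hstack([z(a,410,300),z(b,214,235)]),np.hstack([cv2.resize(w[50:350,120:520,::-1],(400,300)),z(a,290,260)])]))
s=read_state();print(s["time"],s["tcp_pos"],s["force"])
E
```

```text
17.75 [0.48885649 0.33229771 0.38253398] [-0.2609912  -0.59286126 -0.34157141]
```

View pics/z6.png

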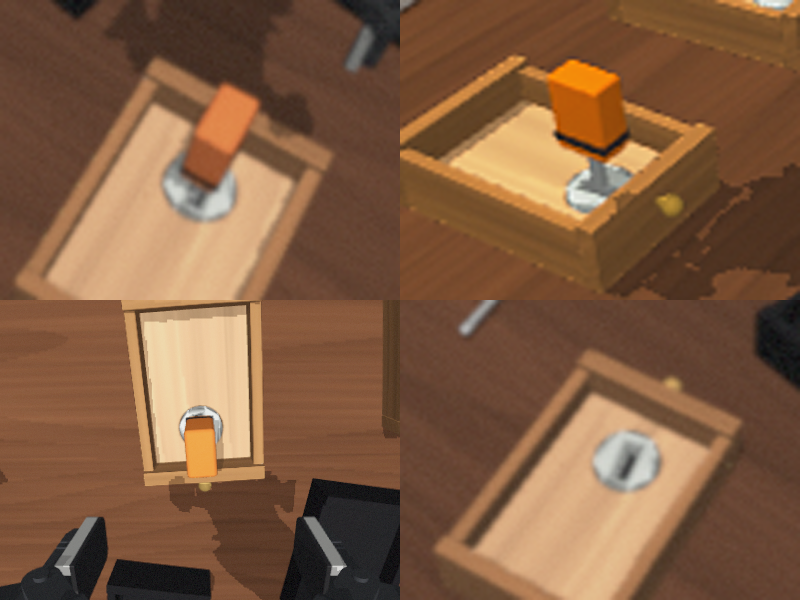

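The driver stands upright in the locked disc, the board is flush with no gap, and the finished tray's cam looks the same as before.

```bash
python3 -c "
from rig import *
print(sign_off())"
```

```text
the job is handed in; nothing more can be done
None
```

I turned the open tray's cam to its stop, so the board is drawn tight with no gap. The screwdriver stands released in the slot, the finished tray was not touched, and the job was handed in at about 18 s with no verdict returned.

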